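# Return the pantry crate to its labelled stall and lock it in

### The arm

A 7-joint arm with a two-finger parallel gripper is mounted at the origin on the work surface. World frame = base frame: x ahead of the robot, y to its left, z up, the work surface at z = 0. Lengths are in m, angles in rad, forces in N, time in s.
With the tool pointing down it reaches from about 0.4 to 0.875 m from the base axis. Payload 19.3 kg.
Tool frame: the origin (TCP) lies at the very end of the fingers, on their centre line; the grasp point (between the pads) lies 19 mm behind it; z points along the fingers, y is the line along which they close (so a half turn about z gives the same grasp; the last joint's range is limited). The gripper opens to 85 mm and grips with 20 to 120 N. Pads are 22 mm wide; open, the fingers measure 114 mm over their backs; the gripper's body (76 mm by 85 mm) begins 54 mm behind the grasp point. The pads swing forward as they close: fully open they stand 13 mm farther back than shut.
Start: joints at [-0.07, 0.521, -0.036, 1.599, 0.021, 1.021, -0.113], TCP at [0.625, -0, 0.231] pointing down, gripper open.
Joint ranges: [-2.91, 2.91], [-0.3, 2.13], [-1.5, 1.42], [0.17, 2.43], [-1.26, 4.41], [0.16, 1.93], [-2.52, 2.52]. Speed limits (rad/s): [1.89, 1.89, 2.39, 2.39, 3.01, 3.01, 3.01].

### API

Orientations are given as [roll, pitch, yaw] about the fixed x, y, z axes, in that order (R = Rz(yaw) Ry(pitch) Rx(roll)).
In Python, from workcell import bot gives the robot as it stands. The module is installed in compiled form; this text tells all that it offers.
- The arm moves only by the tool apply_moves, never from a script. Its arguments are lists of equal length, an entry for each row: "claw": the finger opening in m, from 0 to 0.0854; "xyz": the shift along the tool's x, y, z in m, a list of three; "twist": the turn, a rotation vector about the tool's x, y, z in rad, a list of three. A call has 1 to 20 rows; each row shifts and turns the commanded pose from where the row before left it, along the tool's axes as they then stand; what a row does not reach is not made up. A row lasts 1/10 s, in which the tool goes at most 50 mm and 8.59 degrees, less where a joint would pass 70% of its speed; a pose out of reach is approached as far as the arm can. A call with a gripper value outside its range is refused whole. The fingers move at their own pace and stop on an object; "force" is the grip in N (left out, the last holds). Time passes only in rows, so rows that do not move let the fingers close. It gives the time, the measured TCP pose, the force, the opening and the grip force at its end, in the units of the state.
- bot.observe(): the state, without advancing time (a new reading comes with each control period).
- bot.grab_frame(name): name is "scene" or "side" or "wrist"; returns a dict with "img" (400x640x3 uint8, red, green, blue), "vfov" (degrees; the focal length in pixels is half the picture's height over the tangent of half this angle, whatever the lens; pixels are square), "cx", "cy" (the principal point, pixels), "view" (4x4, takes a point from world to camera coordinates). Camera axes: x right, y up, looking along -z (the intrinsics and any distortion apply to the point x, -y, -z); pixel columns grow to the right and rows downward; lengths in m; the calibration is good to about 2 mm. The wrist camera is an equidistant fisheye: a pixel r from the principal point sees the ray r / f radians off the axis. A picture is of the moment at which its call begins. There is no depth.
- bot.job_done(): hands the job in; it is judged then, once.
Trained networks look in the newest picture that a camera, given by its name, has taken for a name from the list of things; names that differ only in an ending like _2 or _b are one class to them, and where a whole thing is asked for, a point or a joint stands for the part that bears it (a point fixed in the world has none). Each returns a list of dicts, best first, with "score" (0 to 1); they miss things now and then, are a little off and sometimes report something else, mostly with a low value. They report only what shows in the picture. A call takes as long as a camera call. They do not tell look-alikes from the thing itself.
- bot.find_in(camera, query): "position" ([x, y, z] in m, in world coordinates, good to about 4 mm: the middle of the surface that is visible of it).
The state is a dict: "clock": time; "qpos": joint angles; "qd": joint speeds; "joint_efforts": joint torques, N m; "position": TCP position; "tool_rot": TCP orientation; "force": force on the tool from outside, world axes, zero at the start; "moment": the same for the moment, N m; "grip_width": finger opening in m; "finger_force": force on a finger pad.
Only numpy, scipy, OpenCV 4.12 (cv2) and the standard library are available. Lean on these libraries where they do the work, as an engineer would, in place of code of your own. Each camera call takes 0.05 s, during which the arm holds its last target. There are 200 camera calls.

### The job

Slide the small open wooden crate along the worktop, without lifting it, long way first and fully home into the empty stall of the white rack whose label on top shows a single rectangle. Then flip that stall's lever down flat across its mouth to lock the crate in. Leave the other stalls' levers, the canister and everything else as they are.

Things in the scene. Friction and masses are not known exactly. Their poses are not given: they have to be found in the camera images.
- crate: The small open-topped dark wooden crate, 110 mm (its x) by 80 mm (its y) by 70 mm high, walls and floor 8 mm thick, empty, about 0.3 kg, standing upright in front of the rack. Origin: centre of its underside; z up. Its two ends are alike.
- stall_crate: The crate's own stall, empty. Origin: on the worktop, where the crate's origin lies when home against the back stop. x points into the stall (away from the robot at yaw 0). No floor: the worktop runs in. Side walls 45 mm high, 10 mm thick, inner faces at y = +47 and -47 mm; mouth at x = -57 mm, back stop face at x = +55 mm.
- stall_crate_label (a point): Centre of this stall's label, on the white ledge behind its back stop (x +55 to +105 mm, 50 mm high): one black rectangle 40 by 29 mm. Three stalls stand side by side, 145 mm apart, in any order.
- lever_crate (a joint): Angle of the dark steel lever of the crate's stall: 0 = upright, clear of the mouth (it starts up, 0 to 0.12); 1.571 = level across the mouth, pointing to the stall's +y. Pivot at (-61, -72, 32) mm in the stall's frame, turning about the stall's x. It comes down only if the crate is fully in (or absent). It stays where it is left; under 2 N at the knob turns it.
- lever_crate_knob (a point): Centre of the knob (24 mm across, stall x -61 to -87 mm) at the lever's end, 78 mm from the pivot. The lever's bar is 14 mm wide, at stall x -66 to -80 mm.
- stall_round: Same build as stall_crate; same frame. Label: one disc, 38 mm across. It holds the canister.
- lever_round (a joint): The lever of stall_round, built as lever_crate; it is down across the canister and stays down.
- stall_pair: Same build as stall_crate; same frame. Label: two small discs, 20 mm across. It is empty and stays empty.
- lever_pair (a joint): The lever of stall_pair, built as lever_crate; it is up and stays up.
- canister: Round aluminium canister, 91 mm across, 102 mm high, locked in stall_round. Origin: centre of its underside.
- bottle_a: Green glass bottle, 60 mm across, 190 mm high, standing to the right of the rack. Origin: centre of its underside.
- bottle_b: Amber glass bottle, 56 mm across, 170 mm high, right of the rack. Origin: centre of its underside.
- mug: White mug, 80 mm across, 90 mm high, left of the rack. Origin: centre of its underside.
- jar: Glass jar with a lid, 76 mm across, 110 mm high, to the left. Origin: centre of its underside.
- spoon: Spoon 190 mm long lying flat to the right, along its x axis. Origin: on the worktop under its middle.
There are look-alikes about, which are no part of the job. What is shaped like the stall_crate but yellow is not meant.

How it is judged:
On the way, in this order (a step that is already met when the one before it is completed fails the run):
1. the crate stands fully home in the stall with the rectangle label (x of crate in the frame of stall_crate between -0.009 and 0.006 m and y of crate in the frame of stall_crate between -0.012 and 0.012 m and angle between the x axis of crate and the x axis of stall_crate, either way round below 0.12 rad and height (world z) of crate below 0.006 m and angle between crate's own z axis and vertical below 0.08 rad), for 0.2 s.
2. that stall's lever is down across the mouth (value of joint lever_crate above 1.4 rad), for 0.2 s.
At the end, for the whole second after the job is handed in: The crate stands flat and at rest in the rectangle stall, within 9 mm of its back stop, 12 mm of its middle, 0.12 rad of straight; its lever is down (over 1.4 rad), the round stall's lever down (over 1.3 rad), the pair stall's up (under 0.5 rad) (all of step 1 and linear speed of crate below 0.02 m/s and value of joint lever_crate above 1.4 rad and value of joint lever_round above 1.3 rad and value of joint lever_pair below 0.5 rad); the robot touches nothing.
It fails at once if the crate is lifted more than 20 mm off the worktop (height (world z) of crate above 0.02 m).
It fails at once if the crate is tipped by more than 0.5 rad (angle between crate's own z axis and vertical above 0.5 rad).
It fails at once if another stall's lever is flipped (value of joint lever_round below 1.2 rad or value of joint lever_pair above 0.7 rad).
It fails at once if the canister or another bystander is shifted by more than 30 mm (distance of any of canister, bottle_a, bottle_b, mug, jar, spoon from where it was at the start of the episode above 0.03 m).
It also fails if it takes over 72 s, if anything falls off the work surface, if the arm or the gripper's body presses on something with over 40 N, if the wrist force passes 120 N, or if a joint passes its speed limit or range.

## Working session

There is one attempt and no reset: what is moved stays moved. The work goes in short steps, Python scripts to look and compute and a tool call to move; the robot and the scene stay as the last step left them, time stands still between calls to the robot, and variables do not carry over. Pictures are saved under pics/ and viewed, at most 10 in all, crops included, and the job is handed in when it is done.

Besides the shell and the picture viewer there is one more tool, called in YAML: its name, and indented under it one key for each argument. apply_moves: Moves the arm, as the interface text tells. Its arguments: {"type":"object","properties":{"claw":{"type":"array"},"xyz":{"type":"array"},"twist":{"type":"array"},"force":{"type":"number"}},"required":["claw","xyz","twist"]}

```bash
mkdir -p pics; cat > h.py <<'E'
import numpy as np, cv2
from workcell import bot
def snap(c,fn=None):
    f=bot.grab_frame(c)
    if fn: cv2.imwrite('pics/'+fn,cv2.cvtColor(f['img'],cv2.COLOR_RGB2BGR))
    return f
def proj(f,p):
    v=np.array(f['view'])@np.append(p,1); fl=200/np.tan(np.radians(f['vfov'])/2)
    return [round(float(f['cx']+fl*v[0]/-v[2])),round(float(f['cy']-fl*v[1]/-v[2]))]
E
python3 - <<'E'
from h import *
F={c:snap(c,c+'0.png') for c in ['scene','side']}
im=np.vstack([cv2.imread('pics/scene0.png')]); 
s=bot.observe(); print(s['position'],s['tool_rot'])
for c in F:
  for q in ['crate','stall_crate','stall_crate_label','lever_crate','lever_crate_knob','stall_round','stall_pair','lever_pair','canister']:
    for d in bot.find_in(c,q)[:3]:
      print(c,q,np.round(d['position'],3),round(d['score'],2),proj(F[c],d['position']))
E
```

```text
[ 6.24716719e-01 -4.94029981e-05  2.30834578e-01] [-3.14064250e+00  6.74590390e-05  1.57077302e+00]
scene crate [0.505 0.069 0.043] 0.7 [342, 215]
scene crate [ 0.567 -0.125  0.092] 0.54 [269, 192]
scene stall_crate [ 0.667 -0.082  0.046] 0.83 [261, 229]
scene stall_crate [0.313 0.31  0.045] 0.64 [450, 204]
scene stall_crate_label [ 0.666 -0.087  0.047] 0.96 [260, 228]
scene stall_crate_label [0.48  0.418 0.078] 0.64 [476, 237]
scene stall_crate_label [0.312 0.311 0.045] 0.56 [450, 203]
scene lever_crate [0.168 0.257 0.092] 0.65 [449, 163]
scene lever_crate [ 0.567 -0.128  0.091] 0.63 [269, 192]
scene lever_crate_knob [0.167 0.252 0.093] 0.66 [447, 163]
scene lever_crate_knob [ 0.567 -0.127  0.092] 0.59 [269, 192]
scene stall_round [0.727 0.227 0.052] 0.87 [357, 281]
scene stall_round [0.694 0.224 0.091] 0.66 [363, 258]
scene stall_pair [0.688 0.063 0.047] 0.88 [304, 250]
scene stall_pair [0.478 0.418 0.072] 0.63 [476, 239]
scene lever_pair [0.584 0.017 0.097] 0.77 [310, 207]
scene canister [0.691 0.225 0.096] 0.75 [364, 256]
scene canister [ 0.567 -0.127  0.094] 0.44 [269, 191]
side crate [0.468 0.057 0.037] 0.63 [312, 190]
side stall_crate [ 0.673 -0.114  0.042] 0.74 [389, 232]
side stall_crate [0.253 0.275 0.04 ] 0.61 [245, 144]
side stall_crate_label [ 0.677 -0.112  0.043] 0.93 [390, 231]
side stall_crate_label [0.25  0.276 0.038] 0.87 [244, 144]
side lever_crate [0.158 0.246 0.093] 0.73 [212, 139]
side lever_crate [ 0.555 -0.138  0.105] 0.7 [349, 227]
side lever_crate [0.686 0.03  0.037] 0.48 [384, 194]
side lever_crate_knob [ 0.558 -0.14   0.111] 0.7 [350, 227]
side lever_crate_knob [0.156 0.25  0.095] 0.62 [211, 137]
side stall_round [0.708 0.165 0.039] 0.85 [384, 162]
side stall_pair [0.681 0.028 0.04 ] 0.65 [383, 194]
side lever_pair [0.569 0.001 0.094] 0.66 [348, 190]
side lever_pair [ 0.559 -0.142  0.108] 0.36 [350, 228]
side canister [0.663 0.185 0.088] 0.88 [371, 147]
```

View pics/scene0.png

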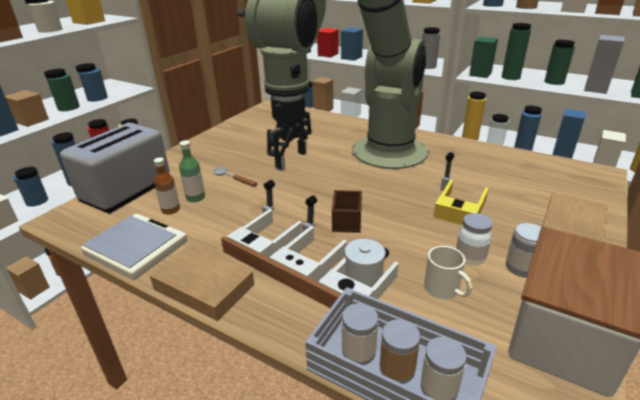

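View pics/side0.png

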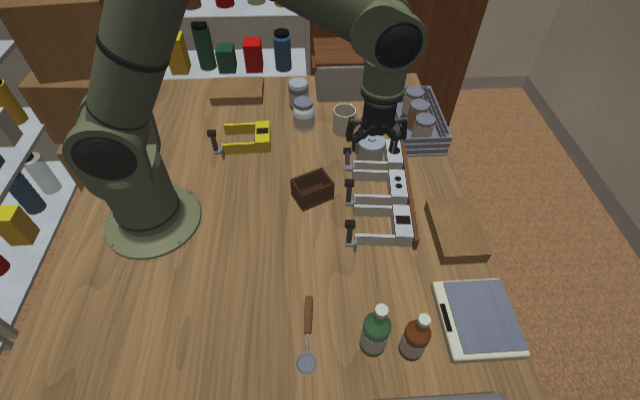

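In the scene picture, the white rack's stalls are at (250,238) with a rectangle label and lever up, (295,258) with two discs, and (346,283) with a disc and the canister. The yellow look-alike is at (460,203). The crate is at (347,211). The white stall with the rectangle fits, so I'll confirm it in an enlarged, rectified view from both cameras.

```bash
cat >> h.py <<'E'
X0,X1,Y0,Y1=0.40,0.78,-0.22,0.26
def ortho(f,z,s=1000):   # rows: x from X1 (top) down, cols: y from Y1 (left) to Y0
    P=np.array([[X1,Y1],[X1,Y0],[X0,Y1],[X0,Y0]]); fl=200/np.tan(np.radians(f['vfov'])/2)
    px=[]
    for x,y in P:
        v=np.array(f['view'])@[x,y,z,1]; px.append([f['cx']+fl*v[0]/-v[2],f['cy']-fl*v[1]/-v[2]])
    W,H=int((Y1-Y0)*s),int((X1-X0)*s)
    M=cv2.getPerspectiveTransform(np.float32(px),np.float32([[0,0],[W,0],[0,H],[W,H]]))
    o=cv2.warpPerspective(f['img'],M,(W,H),flags=cv2.INTER_CUBIC)
    for x in np.arange(0.4,0.79,0.05): cv2.line(o,(0,int((X1-x)*s)),(8,int((X1-x)*s)),(255,0,0),1)
    for y in np.arange(-0.2,0.26,0.05): cv2.line(o,(int((Y1-y)*s),0),(int((Y1-y)*s),8),(255,0,0),1)
    return o[:,:,::-1]
E
python3 - <<'E'
from h import *
fs=[snap(c) for c in ['scene','side']]
print([k for k in fs[0]],[ (f['vfov'],f['cx'],f['cy']) for f in fs], [np.round(-np.array(f['view'])[:3,:3].T@np.array(f['view'])[:3,3],3) for f in fs])
for i,z in enumerate([0.048,0.07]):
    o=np.hstack([ortho(f,z,830) for f in fs]); print(o.shape)
    cv2.imwrite(f'pics/o{i}.png',o)
cv2.imwrite('pics/oo.png',np.vstack([cv2.imread('pics/o0.png')[:300],cv2.imread('pics/o1.png')[15:315]]))
E
```

```text
['img', 'vfov', 'cx', 'cy', 'view'] [(49.11572313788585, 320.8961749349273, 194.43283171910508), (53.36422233451765, 322.5785380668824, 196.00342333402725)] [array([1.377, 0.538, 0.721]), array([ 0.438, -0.748,  0.935])]
(315, 796, 3)
(315, 796, 3)
```

View pics/oo.png

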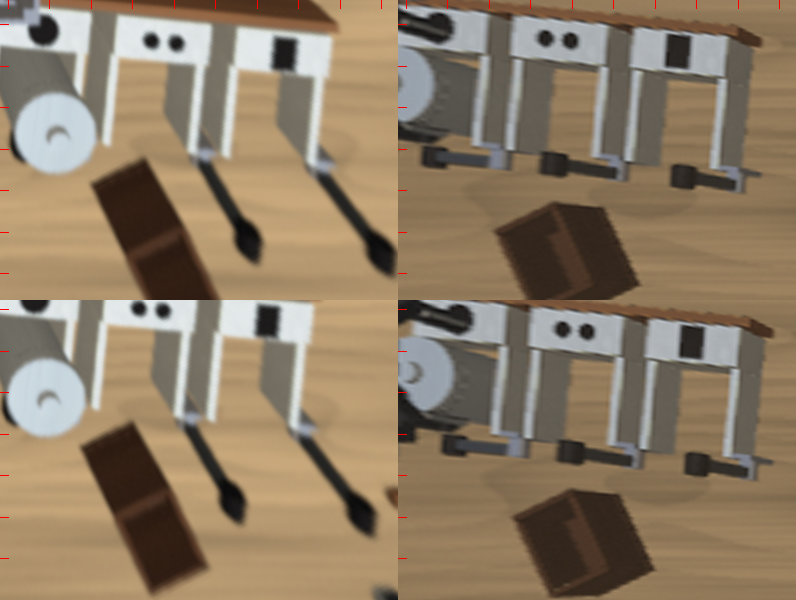

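The crop confirms it: the white stall with the black rectangle is in the right column at about (285,53) and (678,50). The two-disc stall is left of it and the crate sits below, turned. Next I'll measure this accurately by triangulating the label blobs, and add a wrist view for the crate.

```bash
cat >> h.py <<'E'
def ray(f,u,v,fish=False):
    V=np.array(f['view']); fl=200/np.tan(np.radians(f['vfov'])/2)
    a,b=u-f['cx'],v-f['cy']
    if fish:
        r=np.hypot(a,b); t=r/fl; k=np.sin(t)/max(r,1e-9); d=np.array([a*k,-b*k,-np.cos(t)])
    else: d=np.array([a/fl,-b/fl,-1])
    R=V[:3,:3]; return -R.T@V[:3,3], R.T@d/np.linalg.norm(d)
def onz(f,u,v,z,fish=False):
    o,d=ray(f,u,v,fish); return o+d*(z-o[2])/d[2]
def tri(rs):
    A=sum(np.eye(3)-np.outer(d,d) for o,d in rs); b=sum((np.eye(3)-np.outer(d,d))@o for o,d in rs)
    return np.linalg.solve(A,b)
def orthow(f,z,s=1000):
    ys,xs=np.meshgrid(np.arange(Y1,Y0,-1/s),np.arange(X1,X0,-1/s)); 
    P=np.stack([xs,ys,0*xs+z,0*xs+1],-1)@np.array(f['view']).T; fl=200/np.tan(np.radians(f['vfov'])/2)
    x,y,zz=P[...,0],-P[...,1],-P[...,2]; rr=np.hypot(x,y)+1e-12; t=np.arctan2(rr,zz)
    o=cv2.remap(f['img'],(f['cx']+fl*t*x/rr).astype(np.float32),(f['cy']+fl*t*y/rr).astype(np.float32),cv2.INTER_CUBIC)
    for x in np.arange(0.4,0.79,0.05): cv2.line(o,(0,int((X1-x)*s)),(8,int((X1-x)*s)),(255,0,0),1)
    for y in np.arange(-0.2,0.26,0.05): cv2.line(o,(int((Y1-y)*s),0),(int((Y1-y)*s),8),(255,0,0),1)
    return o[:,:,::-1]
E
python3 - <<'E'
from h import *
fs={c:snap(c) for c in ['scene','side','wrist']}
boxes={'rect':((245,232,258,245),(395,214,410,225)),}
B={}
for c,(w) in {'scene':(225,225,330,275),'side':(388,170,415,230)}.items():
    g=fs[c]['img'].astype(int).max(2); x0,y0,x1,y1=w
    sub=(g[y0:y1,x0:x1]<75).astype(np.uint8)
    n,l,st,ce=cv2.connectedComponentsWithStats(sub)
    for i in range(1,n):
        if st[i,4]>=8:
            m=l==i; yy,xx=np.nonzero(m); wt=(150-g[y0:y1,x0:x1][m]).clip(1)
            u,v=np.average(xx,weights=wt)+x0,np.average(yy,weights=wt)+y0
            B.setdefault(c,[]).append((u,v,st[i,4])); print(c,round(u,1),round(v,1),st[i,4],np.round(onz(fs[c],u,v,0.05),4))
for a in B['scene']:
  for b in B['side']:
    p=tri([ray(fs['scene'],*a[:2]),ray(fs['side'],*b[:2])])
    if abs(p[2]-.05)<.02: print(np.round(p,4),a,b)
f=fs['wrist']; print(np.round(-np.array(f['view'])[:3,:3].T@np.array(f['view'])[:3,3],3),f['vfov'],f['cx'],f['cy'])
cv2.imwrite('pics/w0.png',np.hstack([orthow(f,0.07,830),orthow(f,0.046,830)]))
for q in ['crate','stall_crate_label','lever_crate_knob','stall_crate']:
    for d in bot.find_in('wrist',q)[:2]: print(q,np.round(d['position'],3),round(d['score'],2))
E
```

```text
scene 249.6 237.9 77 [ 0.7172 -0.0806  0.05  ]
scene 250.3 261.6 133 [ 0.7887 -0.0214  0.05  ]
scene 289.3 257.0 17 [0.7299 0.0494 0.05  ]
scene 299.1 261.7 19 [0.733  0.0792 0.05  ]
side 397.5 178.3 18 [0.7337 0.0805 0.05  ]
side 398.5 185.5 20 [0.731  0.0506 0.05  ]
side 408.0 200.8 16 [ 0.7473 -0.0113  0.05  ]
side 402.8 219.3 103 [ 0.7185 -0.0781  0.05  ]
[ 0.7182 -0.0793  0.0513] (np.float64(249.56915942028985), np.float64(237.87942028985506), np.int32(77)) (np.float64(402.80323946254373), np.float64(219.29514080618443), np.int32(103))
[0.7574 0.0053 0.0636] (np.float64(250.30011757789535), np.float64(261.6166960611405), np.int32(133)) (np.float64(398.5026054002842), np.float64(185.49928943628612), np.int32(20))
[ 0.7636 -0.0197  0.0427] (np.float64(250.30011757789535), np.float64(261.6166960611405), np.int32(133)) (np.float64(408.0127245508982), np.float64(200.80913173652695), np.int32(16))
[0.7344 0.0617 0.063 ] (np.float64(289.3108552631579), np.float64(256.952850877193), np.int32(17)) (np.float64(397.5333689268553), np.float64(178.30058729311264), np.int32(18))
[0.7307 0.049
[... 354 characters left out ...]
8 0.0507] (np.float64(299.143906020558), np.float64(261.7053352912384), np.int32(19)) (np.float64(397.5333689268553), np.float64(178.30058729311264), np.int32(18))
[0.7298 0.068  0.0382] (np.float64(299.143906020558), np.float64(261.7053352912384), np.int32(19)) (np.float64(398.5026054002842), np.float64(185.49928943628612), np.int32(20))
[0.626 0.072 0.375] 65.70646984690485 325.28594342572694 199.07281498676724
crate [0.467 0.063 0.034] 0.55
stall_crate_label [0.18  0.264 0.033] 0.88
stall_crate_label [ 0.687 -0.084  0.046] 0.66
lever_crate_knob [ 0.558 -0.126  0.109] 0.96
lever_crate_knob [0.165 0.25  0.07 ] 0.78
stall_crate [ 0.685 -0.082  0.046] 0.87
stall_crate [0.182 0.265 0.033] 0.64
```

View pics/w0.png

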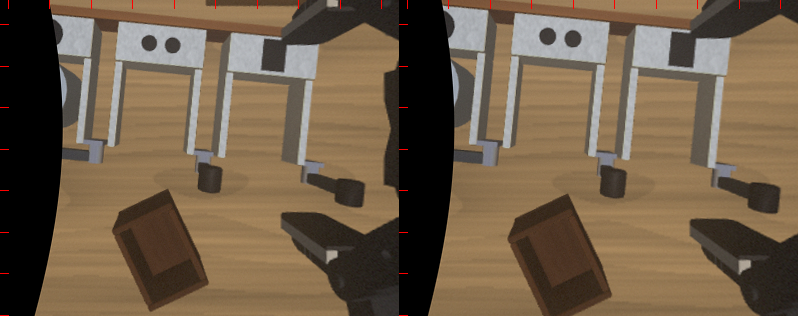

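Label rectangle at (0.718, -0.079, 0.051), which matches the 50 mm height, and the spacing to the pair stall is 0.145. That puts the stall origin at about (0.639, -0.072) with yaw -0.096. The crate is at about (0.471, 0.065), yaw 0.445, and all three views agree on it. I'll grip the crate's rear end wall at about (0.425, 0.043).

apply_moves:
  claw: [0.06, 0.06, 0.06, 0.06, 0.06, 0.06, 0.06, 0.06, 0.06, 0.06, 0.06, 0.06, 0.06, 0.06]
  xyz:
    - [0.0043, -0.02, 0]
    - [0.0043, -0.02, 0]
    - [0.0043, -0.02, 0]
    - [0.0043, -0.02, 0]
    - [0.0043, -0.02, 0]
    - [0.0043, -0.02, 0]
    - [0.0043, -0.02, 0]
    - [0.0043, -0.02, 0]
    - [0.0043, -0.02, 0]
    - [0.0043, -0.02, 0]
    - [0, 0, 0]
    - [0, 0, 0]
    - [0, 0, 0]
    - [0, 0, 0]
  twist:
    - [0, 0, 0]
    - [0, 0, 0]
    - [0, 0, 0]
    - [0, 0, 0]
    - [0, 0, 0]
    - [0, 0, 0]
    - [0, 0, 0]
    - [0, 0, 0]
    - [0, 0, 0]
    - [0, 0, 0]
    - [0, 0, -0.111]
    - [0, 0, -0.111]
    - [0, 0, -0.111]
    - [0, 0, -0.111]

```text
clock: 2.85
position: [0.425, 0.043, 0.2314]
tool_rot: [3.141, 0.0, 2.019]
force: [0.4, 0.1, 0.5]
grip_width: 0.0596
finger_force: 0.0
```

```bash
python3 - <<'E'
from h import *
import h
h.X0,h.X1,h.Y0,h.Y1=0.36,0.66,-0.1,0.2
f=snap('wrist'); s=bot.observe(); print(s['position'],s['tool_rot'],s['clock'],s['force'])
a=orthow(f,0.07,1300)
fs=snap('side'); b=ortho(fs,0.07,1300)
o=np.hstack([a,b]); print(o.shape); cv2.imwrite('pics/w1.png',o)
E
```

```text
[0.42506962 0.04299314 0.23148037] [3.14120269e+00 1.92817467e-04 2.02663061e+00] 2.9 [-0.13323451 -0.23773165 -0.63463759]Traceback (most recent call last):
  File "<stdin>", line 7, in <module>
    return _nx.concatenate(arrs, 1, dtype=dtype, casting=casting)
           ~~~~~~~~~~~~~~~^^^^^^^^^^^^^^^^^^^^^^^^^^^^^^^^^^^^^^^
ValueError: all the input array dimensions except for the concatenation axis must match exactly, but along dimension 0, the array at index 0 has size 391 and the array at index 1 has size 390
```

```bash
python3 - <<'E'
from h import *
import h
h.X0,h.X1,h.Y0,h.Y1=0.36,0.66,-0.1,0.2
f=snap('wrist'); a=orthow(f,0.07,1300)[:390,:390]
b=ortho(snap('side'),0.07,1300)[:390,:390]
o=[]
for im in (a,b):
    im=np.ascontiguousarray(im); c=np.array([.471,.065]); t=.445
    R=np.array([[np.cos(t),-np.sin(t)],[np.sin(t),np.cos(t)]])
    P=[(R@p+c) for p in np.array([[.055,.04],[.055,-.04],[-.055,-.04],[-.055,.04]])]
    cv2.polylines(im,[np.int32([[(.2-p[1])*1300,(.66-p[0])*1300] for p in P])],True,(0,255,0),1)
    o.append(im)
cv2.imwrite('pics/w1.png',np.hstack(o))
E
```

```text
(no output)
```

View pics/w1.png

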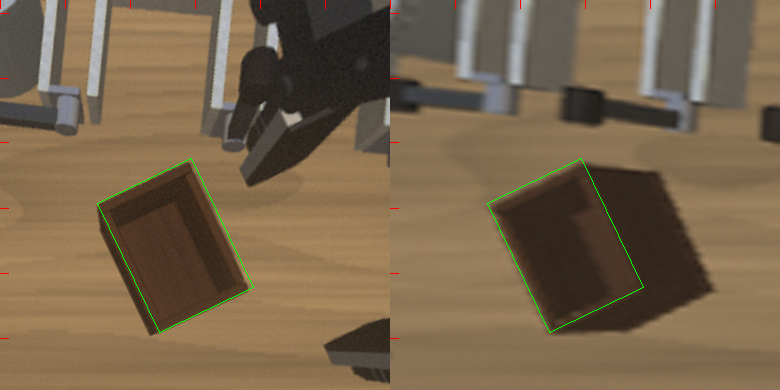

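The predicted rim fits in both views. Descending to z = 0.035 over the rear wall and closing.

apply_moves:
  claw: [0.06, 0.06, 0.06, 0.06, 0.06, 0.06, 0.06, 0.06, 0.06, 0.06, 0.06, 0.02, 0.0, 0.0, 0.0, 0.0, 0.0, 0.0]
  xyz:
    - [0, 0, 0.02]
    - [0, 0, 0.02]
    - [0, 0, 0.02]
    - [0, 0, 0.02]
    - [0, 0, 0.02]
    - [0, 0, 0.02]
    - [0, 0, 0.02]
    - [0, 0, 0.02]
    - [0, 0, 0.02]
    - [0, 0, 0.015]
    - [0, 0, 0]
    - [0, 0, 0]
    - [0, 0, 0]
    - [0, 0, 0]
    - [0, 0, 0]
    - [0, 0, 0]
    - [0, 0, 0]
    - [0, 0, 0]
  twist:
    - [0, 0, 0]
    - [0, 0, 0]
    - [0, 0, 0]
    - [0, 0, 0]
    - [0, 0, 0]
    - [0, 0, 0]
    - [0, 0, 0]
    - [0, 0, 0]
    - [0, 0, 0]
    - [0, 0, 0]
    - [0, 0, 0]
    - [0, 0, 0]
    - [0, 0, 0]
    - [0, 0, 0]
    - [0, 0, 0]
    - [0, 0, 0]
    - [0, 0, 0]
    - [0, 0, 0]
  force: 40

```text
clock: 4.85
position: [0.4254, 0.043, 0.037]
tool_rot: [3.141, 0.0, 2.014]
force: [-0.0, 0.3, 10.9]
grip_width: 0.0074
finger_force: 39.6
```

apply_moves:
  claw: [0, 0, 0, 0, 0, 0, 0, 0, 0, 0, 0, 0, 0, 0, 0, 0, 0]
  xyz:
    - [0, 0, -0.0005]
    - [0, 0, 0]
    - [0, 0, 0]
    - [0, 0, 0]
    - [0, 0, 0]
    - [0, 0, 0]
    - [0, 0, 0]
    - [0, 0, 0]
    - [-0.0117, 0.0028, 0]
    - [-0.0117, 0.0028, 0]
    - [-0.0117, 0.0028, 0]
    - [-0.0117, 0.0028, 0]
    - [-0.0117, 0.0028, 0]
    - [-0.0117, 0.0028, 0]
    - [-0.0117, 0.0028, 0]
    - [-0.0117, 0.0028, 0]
    - [0, 0, 0]
  twist:
    - [0, 0, 0.068]
    - [0, 0, 0.068]
    - [0, 0, 0.068]
    - [0, 0, 0.068]
    - [0, 0, 0.068]
    - [0, 0, 0.068]
    - [0, 0, 0.068]
    - [0, 0, 0.065]
    - [0, 0, 0]
    - [0, 0, 0]
    - [0, 0, 0]
    - [0, 0, 0]
    - [0, 0, 0]
    - [0, 0, 0]
    - [0, 0, 0]
    - [0, 0, 0]
    - [0, 0, 0]
  force: 60

```text
clock: 6.55
position: [0.4385, -0.0539, 0.0371]
tool_rot: [3.141, 0.0, 1.471]
force: [0.4, -3.9, 3.6]
grip_width: 0.0068
finger_force: 59.4
```

```bash
python3 - <<'E'
from h import *
import h
h.X0,h.X1,h.Y0,h.Y1=0.40,0.75,-0.2,0.1
s=bot.observe(); print(s['position'],s['tool_rot'],s['force'])
def box(im,c,t,x0,x1,y0,y1,col,k=1300):
    R=np.array([[np.cos(t),-np.sin(t)],[np.sin(t),np.cos(t)]])
    P=[R@p+c for p in np.array([[x1,y1],[x1,y0],[x0,y0],[x0,y1]])]
    cv2.polylines(im,[np.int32([[(h.Y1-p[1])*k,(h.X1-p[0])*k] for p in P])],True,col,1)
S=np.array([.6386,-.0716]); g=np.array(s['position'][:2]); t=s['tool_rot'][2]-np.pi/2
c=g+.051*np.array([np.cos(t),np.sin(t)]); print(c,t)
o=[]
for cam,fn in (('wrist',orthow),('side',ortho)):
  f=snap(cam); 
  im=np.ascontiguousarray(fn(f,0.07,1300)[:450,:390]); im2=np.ascontiguousarray(fn(f,0.045,1300)[:450,:390])
  im[:200]=im2[:200]
  box(im,c,t,-.055,.055,-.04,.04,(0,255,0)); box(im,S,-.096,-.057,.055,-.047,.047,(0,0,255)); o.append(im)
cv2.imwrite('pics/w2.png',np.hstack(o))
E
```

```text
[ 0.4384614  -0.05391524  0.03705813] [3.14094644e+00 4.66628652e-04 1.47133221e+00] [ 0.36961349 -3.85682694  3.61829106]
[ 0.48920933 -0.05897955] -0.09946411772405961
```

View pics/w2.png

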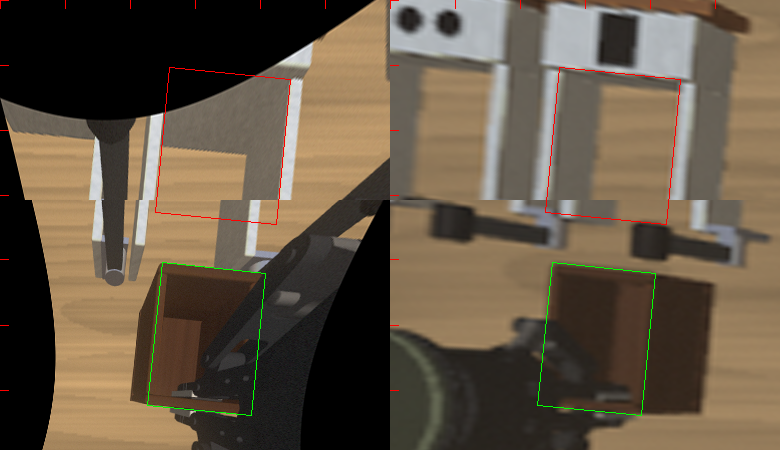

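Crate still gripped and aligned with the stall axis (rim at (162,265)–(265,275), stall box above it). Pushing in.

apply_moves:
  claw: [0, 0, 0, 0, 0, 0, 0, 0, 0, 0, 0, 0, 0, 0, 0]
  xyz:
    - [0.001, 0, 0]
    - [0, 0.01, 0]
    - [0, 0.01, 0]
    - [0, 0.01, 0]
    - [0, 0.01, 0]
    - [0, 0.01, 0]
    - [0, 0.01, 0]
    - [0, 0.01, 0]
    - [0, 0.01, 0]
    - [0, 0.01, 0]
    - [0, 0.01, 0]
    - [0, 0.01, 0]
    - [0, 0.01, 0]
    - [0, 0.01, 0]
    - [0, 0, 0]
  twist:
    - [0, 0, -0.004]
    - [0, 0, 0]
    - [0, 0, 0]
    - [0, 0, 0]
    - [0, 0, 0]
    - [0, 0, 0]
    - [0, 0, 0]
    - [0, 0, 0]
    - [0, 0, 0]
    - [0, 0, 0]
    - [0, 0, 0]
    - [0, 0, 0]
    - [0, 0, 0]
    - [0, 0, 0]
    - [0, 0, 0]

```text
clock: 8.15
position: [0.5683, -0.0623, 0.037]
tool_rot: [-3.142, -0.0, 1.479]
force: [1.8, 0.1, 5.3]
grip_width: 0.0074
finger_force: 59.8
```

apply_moves:
  claw: [0, 0, 0, 0, 0, 0]
  xyz:
    - [-0.002, 0.003, 0]
    - [0, 0.005, 0]
    - [0, 0.005, 0]
    - [0, 0.003, 0]
    - [0, 0.002, 0]
    - [0, 0, 0]
  twist:
    - [0, 0, 0]
    - [0, 0, 0]
    - [0, 0, 0]
    - [0, 0, 0]
    - [0, 0, 0]
    - [0, 0, 0]

```text
clock: 8.75
position: [0.5843, -0.0658, 0.037]
tool_rot: [-3.139, -0.0, 1.479]
force: [-9.9, 0.9, 14.3]
grip_width: 0.0075
finger_force: 61.4
```

apply_moves:
  claw: [0, 0, 0]
  xyz:
    - [0, 0.002, 0]
    - [0, 0.001, 0]
    - [0, 0, 0]
  twist:
    - [0, 0, 0]
    - [0, 0, 0]
    - [0, 0, 0]

```text
clock: 9.05
position: [0.5872, -0.0661, 0.037]
tool_rot: [-3.139, -0.0, 1.479]
force: [-11.7, 1.7, 15.8]
grip_width: 0.0075
finger_force: 61.6
```

apply_moves:
  claw: [0, 0, 0]
  xyz:
    - [0, 0.002, 0]
    - [0, 0.001, 0]
    - [0, 0, 0]
  twist:
    - [0, 0, 0]
    - [0, 0, 0]
    - [0, 0, 0]

```text
clock: 9.35
position: [0.5876, -0.0662, 0.037]
tool_rot: [-3.134, -0.0, 1.479]
force: [-30.8, 3.2, 33.8]
grip_width: 0.0071
finger_force: 64.0
```

```bash
python3 - <<'E'
from h import *
import h
h.X0,h.X1,h.Y0,h.Y1=0.50,0.75,-0.2,0.05
s=bot.observe(); print(s['position'],s['tool_rot'],s['force'])
o=[]
for cam in ('scene','side'):
  f=snap(cam); im=np.ascontiguousarray(ortho(f,0.07,1500)[:375,:375])
  g=np.array(s['position'][:2]); t=s['tool_rot'][2]-np.pi/2; c=g+.051*np.array([np.cos(t),np.sin(t)])
  R=np.array([[np.cos(t),-np.sin(t)],[np.sin(t),np.cos(t)]])
  P=[R@p+c for p in np.array([[.055,.04],[.055,-.04],[-.055,-.04],[-.055,.04]])]
  cv2.polylines(im,[np.int32([[(h.Y1-p[1])*1500,(h.X1-p[0])*1500] for p in P])],True,(0,255,0),1)
  o.append(im)
cv2.imwrite('pics/w3.png',np.hstack(o))
E
```

```text
[ 0.58755133 -0.0661848   0.03702583] [-3.13365658e+00 -1.96862120e-04  1.47883706e+00] [-30.7979431    3.22835383  33.75860994]
```

View pics/w3.png

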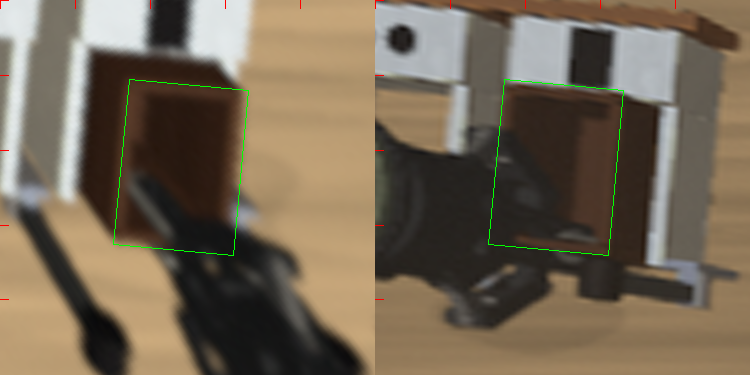

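The force jumped at grip x = 0.5876, as predicted for home, so the crate is against its back stop; its rim matches the overlay in both views. Releasing, rising, and moving behind the lever.

apply_moves:
  claw: [0, 0, 0.02, 0.04, 0.05, 0.05, 0.05, 0.05, 0.05, 0.05, 0.05, 0.05, 0.05, 0.05, 0.05]
  xyz:
    - [0, -0.0022, 0]
    - [0, 0, 0]
    - [0, 0, 0]
    - [0, 0, 0]
    - [0, 0, 0]
    - [0, 0, -0.005]
    - [0, 0, -0.015]
    - [0, 0, -0.02]
    - [0, 0, -0.02]
    - [0, 0, -0.02]
    - [0, 0, -0.02]
    - [0, 0, -0.02]
    - [0, 0, -0.02]
    - [0, 0, -0.01]
    - [0, 0, 0]
  twist:
    - [0, 0, 0]
    - [0, 0, 0]
    - [0, 0, 0]
    - [0, 0, 0]
    - [0, 0, 0]
    - [0, 0, 0]
    - [0, 0, 0]
    - [0, 0, 0]
    - [0, 0, 0]
    - [0, 0, 0]
    - [0, 0, 0]
    - [0, 0, 0]
    - [0, 0, 0]
    - [0, 0, 0]
    - [0, 0, 0]

```text
clock: 10.95
position: [0.5899, -0.0675, 0.1886]
tool_rot: [3.139, -0.0, 1.478]
force: [-0.3, -0.6, -0.7]
grip_width: 0.0499
finger_force: 0.0
```

apply_moves:
  claw: [0, 0, 0, 0, 0, 0, 0, 0, 0]
  xyz:
    - [-0.015, -0.005, 0]
    - [-0.02, -0.005, 0]
    - [-0.02, -0.005, 0]
    - [-0.02, -0.005, 0]
    - [-0.02, -0.003, 0]
    - [-0.01, 0, 0]
    - [0, 0, 0]
    - [0, 0, 0]
    - [0, 0, 0]
  twist:
    - [0, 0, 0]
    - [0, 0, 0]
    - [0, 0, 0]
    - [0, 0, 0]
    - [0, 0, 0]
    - [0, 0, 0]
    - [0, 0, 0]
    - [0, 0, 0]
    - [0, 0, 0]

```text
clock: 11.85
position: [0.5569, -0.1687, 0.1866]
tool_rot: [-3.141, -0.0, 1.479]
force: [0.4, -0.4, -0.6]
grip_width: 0.0003
finger_force: 0.0
```

```bash
python3 - <<'E'
from h import *
import h
h.X0,h.X1,h.Y0,h.Y1=0.50,0.75,-0.2,0.05
s=bot.observe(); p=np.array(s['position']); print(p,s['tool_rot'],s['force'])
S=np.array([.6385,-.0714]); t=-.096; R=np.array([[np.cos(t),-np.sin(t)],[np.sin(t),np.cos(t)]])
print('tip in stall',R.T@(p[:2]-S))
o=[]
for cam,fn in (('wrist',orthow),('side',ortho)):
  f=snap(cam)
  for q in ['lever_crate_knob','crate']:
    for d in bot.find_in(cam,q)[:2]: print(cam,q,np.round(R.T@(np.array(d['position'])[:2]-S),3),np.round(d['position'][2],3),round(d['score'],2))
  im=np.ascontiguousarray(fn(f,0.07,1500)[:375,:375])
  P=[R@q+S for q in np.array([[.055,.04],[.055,-.04],[-.055,-.04],[-.055,.04]])]
  cv2.polylines(im,[np.int32([[(h.Y1-p[1])*1500,(h.X1-p[0])*1500] for p in P])],True,(0,255,0),1)
  o.append(im)
cv2.imwrite('pics/w4.png',np.hstack(o))
E
```

```text
[ 0.55685331 -0.16874727  0.18658989] [-3.14137898e+00 -4.73572420e-04  1.47903755e+00] [ 0.44212192 -0.43320658 -0.59703246]
tip in stall [-0.07193976 -0.10472509]
wrist lever_crate_knob [-0.077 -0.068] 0.117 0.56
wrist crate [0.009 0.003] 0.025 0.9
side lever_crate_knob [-0.511  0.27 ] 0.094 0.7
side lever_crate_knob [-0.071 -0.078] 0.101 0.61
side crate [0.007 0.025] 0.045 0.83
```

View pics/w4.png

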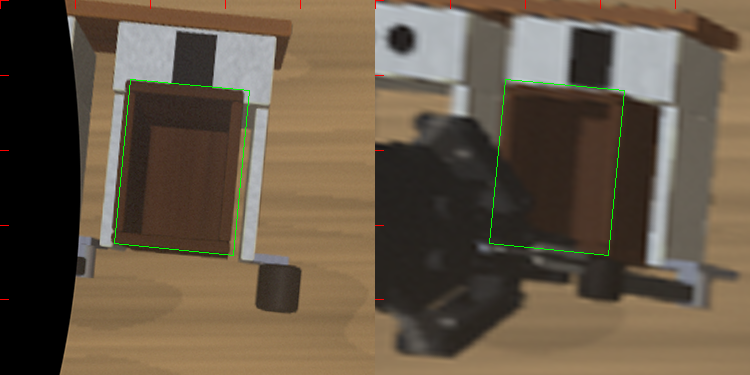

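Crate is home and the lever is upright at (278,288). The tip is at stall (-0.072, -0.105). Lowering behind the knob, then sweeping along the lever's arc.

apply_moves:
  claw: [0, 0, 0, 0, 0, 0, 0]
  xyz:
    - [0, -0.004, 0.01]
    - [0, 0, 0.02]
    - [0, 0, 0.02]
    - [0, 0, 0.02]
    - [0, 0, 0.015]
    - [0, 0, 0.006]
    - [0, 0, 0]
  twist:
    - [0, 0, 0]
    - [0, 0, 0]
    - [0, 0, 0]
    - [0, 0, 0]
    - [0, 0, 0]
    - [0, 0, 0]
    - [0, 0, 0]

```text
clock: 12.85
position: [0.552, -0.1693, 0.0949]
tool_rot: [-3.14, -0.0, 1.478]
force: [-1.1, -0.1, 0.2]
grip_width: -0.0002
finger_force: 0.0
```

apply_moves:
  claw: [0, 0, 0, 0, 0, 0, 0, 0, 0, 0, 0]
  xyz:
    - [0.0075, 0, 0.0015]
    - [0.0075, 0, 0.0015]
    - [0.0073, 0, -0.001]
    - [0.0073, 0, -0.001]
    - [0.0074, 0, -0.001]
    - [0.0087, 0, 0.0027]
    - [0.0087, 0, 0.0027]
    - [0.0086, 0, 0.0026]
    - [0.0085, 0, 0.0065]
    - [0.0085, 0, 0.0065]
    - [0, 0, 0]
  twist:
    - [0, 0, 0]
    - [0, 0, 0]
    - [0, 0, 0]
    - [0, 0, 0]
    - [0, 0, 0]
    - [0, 0, 0]
    - [0, 0, 0]
    - [0, 0, 0]
    - [0, 0, 0]
    - [0, 0, 0]
    - [0, 0, 0]

```text
clock: 13.95
position: [0.5597, -0.0881, 0.0736]
tool_rot: [-3.14, -0.001, 1.479]
force: [-0.1, -0.3, 0.3]
grip_width: 0.0
finger_force: 0.0
```

apply_moves:
  claw: [0, 0, 0, 0, 0]
  xyz:
    - [0.0045, 0, 0.007]
    - [0.0045, 0, 0.007]
    - [0.008, 0, 0.008]
    - [0.006, 0, 0.005]
    - [0, 0, 0]
  twist:
    - [0, 0, 0]
    - [0, 0, 0]
    - [0, 0, 0]
    - [0, 0, 0]
    - [0, 0, 0]

```text
clock: 14.45
position: [0.5619, -0.0655, 0.0469]
tool_rot: [-3.14, -0.0, 1.479]
force: [-0.1, -0.2, 0.6]
grip_width: -0.0003
finger_force: 0.0
```

apply_moves:
  claw: [0, 0, 0, 0]
  xyz:
    - [0.002, 0, 0.001]
    - [0, 0, 0.001]
    - [0, 0, 0.001]
    - [0, 0, 0]
  twist:
    - [0, 0, 0]
    - [0, 0, 0]
    - [0, 0, 0]
    - [0, 0, 0]

```text
clock: 14.85
position: [0.5624, -0.0652, 0.0448]
tool_rot: [3.141, 0.0, 1.477]
force: [0.8, 0.3, 0.1]
grip_width: 0.0005
finger_force: 0.0
```

apply_moves:
  claw: [0, 0, 0]
  xyz:
    - [0, 0, 0.001]
    - [0, 0, 0.001]
    - [0, 0, 0]
  twist:
    - [0, 0, 0]
    - [0, 0, 0]
    - [0, 0, 0]

```text
clock: 15.15
position: [0.5627, -0.0651, 0.0433]
tool_rot: [3.141, -0.0, 1.477]
force: [-3.5, -0.2, 12.5]
grip_width: -0.0002
finger_force: 6.4
```

```bash
python3 - <<'E'
from h import *
s=bot.observe(); p=np.array(s['position']); print(p,s['force'])
a=snap('scene')['img'][150:310,190:430]; b=snap('side')['img'][130:270,310:450]
o=np.vstack([cv2.resize(a,None,fx=1.8,fy=1.8,interpolation=2),]); b=cv2.resize(b,(288,288),interpolation=2)
cv2.imwrite('pics/w5.png',np.hstack([o,b])[:,:,::-1])
E
```

```text
[ 0.56267175 -0.0650879   0.04333357] [-3.45221737 -0.19228005 12.53876343]
```

View pics/w5.png

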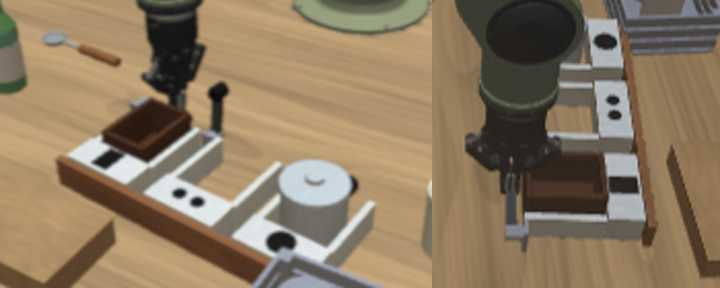

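The lever lies level across the mouth (side crop (513,205)). The tip stopped firmly at the knob's expected top, z ≈ 0.043, and the pair stall's lever is still up. Retreating straight up and checking.

apply_moves:
  claw: [0, 0, 0, 0, 0, 0, 0, 0, 0, 0, 0]
  xyz:
    - [0, 0, -0.005]
    - [0, 0, -0.015]
    - [0, 0, -0.02]
    - [0, 0, -0.02]
    - [0, 0, -0.02]
    - [0, 0, -0.02]
    - [0, 0, -0.02]
    - [0, 0, -0.02]
    - [0, -0.02, -0.01]
    - [0, -0.02, 0]
    - [0, 0, 0]
  twist:
    - [0, 0, 0]
    - [0, 0, 0]
    - [0, 0, 0]
    - [0, 0, 0]
    - [0, 0, 0]
    - [0, 0, 0]
    - [0, 0, 0]
    - [0, 0, 0]
    - [0, 0, 0]
    - [0, 0, 0]
    - [0, 0, 0]

```text
clock: 16.35
position: [0.5209, -0.0613, 0.1942]
tool_rot: [3.141, -0.0, 1.477]
force: [0.5, 0.0, -0.2]
grip_width: -0.0002
finger_force: 0.0
```

```bash
python3 - <<'E'
from h import *
import h
h.X0,h.X1,h.Y0,h.Y1=0.50,0.75,-0.2,0.05
print(bot.observe()['force'])
S=np.array([.6385,-.0714]); t=-.096; R=np.array([[np.cos(t),-np.sin(t)],[np.sin(t),np.cos(t)]])
o=[]
for fn,z,cam in ((orthow,.07,'wrist'),(ortho,.032,'side')):
  f=snap(cam)
  for d in bot.find_in(cam,'lever_crate_knob')[:2]: print(cam,np.round(R.T@(np.array(d['position'])[:2]-S),3),round(d['position'][2],3),round(d['score'],2))
  im=np.ascontiguousarray(fn(f,z,1500)[:375,:375])
  P=[R@q+S for q in np.array([[.055,.04],[.055,-.04],[-.055,-.04],[-.055,.04]])]
  if z>.05: cv2.polylines(im,[np.int32([[(h.Y1-p[1])*1500,(h.X1-p[0])*1500] for p in P])],True,(0,255,0),1)
  o.append(im)
cv2.imwrite('pics/w6.png',np.hstack(o))
E
```

```text
[ 0.54756161  0.00356426 -0.24022915]
wrist [-0.078 -0.01 ] 0.037 0.94
side [-0.074 -0.011] 0.043 0.71
side [-0.51  0.27] 0.098 0.7
```

View pics/w6.png

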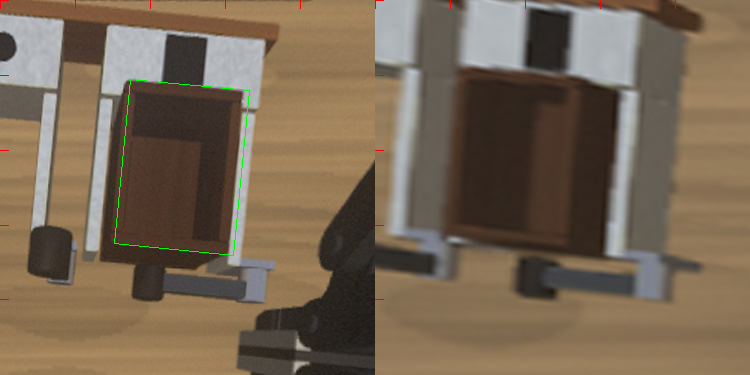

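The crate is home (rim within a few mm of the predicted box), the lever is level with its knob at z ≈ 0.04, the pair lever is up, and the arm is clear. Handing in.

```bash
python3 -c "
from workcell import bot
print(bot.job_done())"
```

```text
the job is handed in; nothing more can be done
None
```

I slid the crate fully home into the rectangle stall, flipped its lever down flat across the mouth, moved the arm clear and handed the job in; the hand-in call returned no verdict.

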